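Test the CO alarm against the bench stop

TASK

On the basement workbench, do the monthly test of the rectangular carbon-monoxide alarm: push it by its test button, the wide grey button on its end nearest the robot, against the wooden stop strip fixed to the bench, so that it cannot slide away, and keep the button well pressed in for a good second. Then let the button spring out again and leave the alarm lying flat with its far end against the strip. Leave the round smoke alarm where it is.

Things in the scene. Friction and masses are not known exactly. Their poses are not given: they have to be found in the camera images.
- alarm: Loose rectangular CO alarm on its back: white box 96 mm long (x), 70 wide (y), 36 high, 0.14 to 0.24 kg, grey vent slots, dark window on top. Origin: centre of its underside. Its +x points to the stop strip; its far end (x = +48 mm) starts 8 to 38 mm short of the strip, within 7 degrees of square to it. The button sticks out of its near end (x = -48 mm). It slides on the bench at 0.7 to 1.7 N.
- test_button (a joint): Test button in the near end of the rectangular alarm: grey block 36 mm wide, 22 high, its middle 19 mm above the bench on the alarm's centre line, its flat face 62 mm from the alarm's origin along its -x (14 mm out of the end). Value: travel along the alarm's +x, 0 m out to 0.007 fully in. Spring: 0.5 N starts it, 2.5 N holds it at 0.004, 4 N fully in; springs out when let go.
- stop: Plain wooden stop strip screwed to the bench beyond the two alarms: 24 mm thick (its x), 420 mm long (its y), 30 mm high. Origin: centre of its underside, on the bench. The alarms lie in front of its -x face (the robot's side), which lies 12 mm from the origin. It does not move.
- smoke_alarm: Bystander: loose round white smoke alarm, 100 mm across, 36 mm high, lying beside the rectangular one in front of the same strip, on its left or its right, centres 0.16 to 0.24 m apart. Origin: centre of its underside, on the bench. To be left alone.
Mind the look-alikes: they are no part of the job. Leave any green or orange look-alike of the alarm alone.

How it is judged:
On the way:
1. the test button is held at least 4 mm in for 0.7 s while the rectangular alarm bears against the stop strip (value of joint test_button above 0.004 m and contact force between alarm and stop above 0.3 N), for 0.7 s.
At the end, for the whole second after the job is handed in: The button is out again (less than 2 mm in), the rectangular alarm is at rest, flat on the bench (within 6 degrees, on the robot's side of the strip), its far end within 12 mm of the strip and within 15 degrees of square to it, and the round smoke alarm is within 20 mm of where it started (value of joint test_button below 0.002 m and x of alarm in the frame of stop between -0.072 and -0.05 m and angle between the x axis of alarm and the x axis of stop, either way round below 0.26 rad and angle between alarm's own z axis and vertical below 0.1 rad and height (world z) of alarm below 0.01 m and linear speed of alarm below 0.01 m/s and distance of smoke_alarm from where it was at the start of the episode below 0.02 m); the robot touches nothing.
It fails at once if the round smoke alarm is moved more than 20 mm (distance of smoke_alarm from where it was at the start of the episode above 0.02 m).
It also fails if it takes over 34 s, if anything falls off the work surface, if the arm or the gripper's body presses on something with over 40 N, if the wrist force passes 120 N, or if a joint passes its speed limit or range.

ROBOT

A 6-joint arm with a two-finger parallel gripper is mounted at the origin on the work surface. World frame = base frame: x ahead of the robot, y to its left, z up, the work surface at z = 0. Lengths are in m, angles in rad, forces in N, time in s.
With the tool pointing down it reaches from about 0.3 to 0.875 m from the base axis. Payload 4.2 kg.
Tool frame: the origin (TCP) lies on the centre line of the jaws, within the pads' length; the fingertips stand ahead of it and the grasp point (between the pads) lies 3 mm ahead of it (ctrl.tcp_to_tips is the z of the fingertips in the tool frame, in m); z points along the fingers, y is the line along which they close (so a half turn about z gives the same grasp; the last joint's range is limited). The gripper opens to 85 mm and grips with 20 to 120 N. Pads are 22 mm wide; open, the fingers measure 114 mm over their backs; the gripper's body (76 mm by 85 mm) begins 54 mm behind the grasp point. The pads swing forward as they close: fully open they stand 13 mm farther back than shut.
Start: joints at [-1.336, 0.32, 1.565, -0, 1.257, -0.02], TCP at [0.145, -0.556, 0.253] pointing down, gripper open.
Joint ranges: [-3.11, 3.11], [-0.84, 2.01], [0.21, 2.61], [-1.34, 4.49], [0.05, 2.63], [-2.56, 2.56]. Speed limits (rad/s): [2.57, 2.57, 3.14, 3.14, 3.14, 3.14].

INTERFACE

Orientations are given as a unit quaternion [w, x, y, z].
In Python, from workcell import ctrl gives the robot as it stands. The module is installed in compiled form; this text tells all that it offers.
- The arm moves only by the tool send_rows, never from a script. Its argument "rows" is one flat list of numbers, 5 for each row, row after row: the opening, from -1 (shut) to 1 (fully open), then the shift along the world's x, y, z as a fraction of full scale, then the turn about the world's z as a fraction of full scale. A call has 1 to 10 rows; each row shifts and turns the commanded pose from where the row before left it; what a row does not reach is not made up. Full scale, the value 1, is 40 mm for a shift and 0.1 rad for a turn. A row lasts 1/10 s, in which the tool goes at most 50 mm and 8.59 degrees, less where a joint would pass 70% of its speed; a pose out of reach is approached as far as the arm can. A call with a number of a shift or a turn outside -1 to 1 is refused whole. A call with a gripper value outside its range is refused whole. The fingers move at their own pace and stop on an object; the grip force is fixed at half the most. Time passes only in rows, so rows that do not move let the fingers close. It gives the time, the measured TCP pose, the force, the opening and the grip force at its end, in the units of the state.
- ctrl.read_state(): the state, without advancing time (a new reading comes with each control period).
- ctrl.get_image(name): name is "scene" or "side" or "wrist"; returns a dict with "pixels" (480x640x3 uint8, red, green, blue), "intrinsics" (3x3 intrinsics, pixels), "world_from_camera" (4x4, takes a point from camera to world coordinates); the wrist camera has in their place "hand_eye" (4x4, takes a point from camera to tool coordinates, whose origin is the TCP and whose axes are the flange's). Camera axes: x right, y down, z forward; pixel columns grow to the right and rows downward; lengths in m; the calibration is good to about 2 mm. A picture is of the moment at which its call begins: read the wrist's pose just before it. There is no depth.
- ctrl.job_done(): hands the job in; it is judged then, once.
Trained networks look in a picture, given as the dict that the camera call returned (one of the last four; its "shot" number tells which), for a name from the list of things; names that differ only in an ending like _2 or _b are one class to them, and where a whole thing is asked for, a point or a joint stands for the part that bears it (a point fixed in the world has none). Each returns a list of dicts, best first, with "p" (0 to 1); they miss things now and then, are a little off and sometimes report something else, mostly with a low value. They report only what shows in the picture. A call takes as long as a camera call. They do not tell look-alikes from the thing itself.
- ctrl.find_in(picture, label): "position" ([x, y, z] in m, in world coordinates, good to about 4 mm: the middle of the surface that is visible of it).
- ctrl.masks_of(picture, label): "mask" (480x640 bool, what is visible of it).
The state is a dict: "time": time; "joint_positions": joint angles; "qd": joint speeds; "joint_efforts": joint torques, N m; "position": TCP position; "eef_rot": TCP orientation; "wrist_force": force on the tool from outside, world axes, zero at the start; "moment": the same for the moment, N m; "opening": opening from 0.0 (shut) to 1.0 (fully open); "grip_force": force on a finger pad.
Only numpy, scipy, OpenCV 4.12 (cv2) and the standard library are available. Lean on these libraries where they do the work, as an engineer would, in place of code of your own. Each camera call takes 0.05 s, during which the arm holds its last target. There are 200 camera calls.

## Working session

There is one attempt and no reset: what is moved stays moved. The work goes in short steps, Python scripts to look and compute and a tool call to move; the robot and the scene stay as the last step left them, time stands still between calls to the robot, and variables do not carry over. Pictures are saved under pics/ and viewed, at most 10 in all, crops included, and the job is handed in when it is done.

Besides the shell and the picture viewer there is one more tool, called after "Call:" as name(argument=value, ...) on one line, values as JSON. send_rows: Moves the arm, as the interface text tells. Its arguments: {"type":"object","properties":{"rows":{"type":"array","items":{"type":"number"}}},"required":["rows"]}

```bash
mkdir -p pics
python3 - <<'E'
from workcell import ctrl
import cv2
s=ctrl.read_state();print(s['time'],s['position'],s['eef_rot'],s['opening'],s['wrist_force'],ctrl.tcp_to_tips)
for n in ['scene','side']:
    p=ctrl.get_image(n);cv2.imwrite(f'pics/{n}1.png',p['pixels'][:,:,::-1])
    for l in ['alarm','test_button','stop','smoke_alarm']:
        for d in ctrl.find_in(p,l)[:4]:print(n,l,d['p'],d['position'])
    print(p['intrinsics'],p['world_from_camera'])
E
```

```text
0.0 [ 0.14483926 -0.55599289  0.25246968] [-9.00332823e-04  9.91897493e-01  1.27037573e-01 -8.70842854e-05] 0.9989187069878364 [ 0.40298117 -0.07757298  0.42759194] 0.022
scene alarm 0.93 [0.5852, -0.272, 0.0372]
scene alarm 0.89 [0.664, -0.1344, 0.0388]
scene alarm 0.87 [0.4464, -0.2153, 0.0377]
scene alarm 0.76 [0.4721, -0.0543, 0.034]
scene test_button 0.65 [0.4897, -0.1013, 0.0276]
scene test_button 0.63 [0.3722, -0.2079, 0.0292]
scene test_button 0.55 [0.5927, -0.125, 0.0288]
scene test_button 0.51 [0.5642, -0.3196, 0.0296]
scene stop 0.6 [0.7376, -0.0522, 0.0286]
scene smoke_alarm 0.91 [0.6661, 0.0566, 0.0368]
[[554.84967403   0.         326.82026398]
 [  0.         554.84967403 252.3043432 ]
 [  0.           0.           1.        ]] [[ 0.11545329  0.67401005 -0.72964443  1.08932288]
 [ 0.99328063 -0.08425987  0.07933388 -0.09355652]
 [-0.00800791 -0.73390103 -0.67920921  0.52117242]
 [ 0.          0.          0.          1.        ]]
side alarm 0.89 [0.4163, -0.2327, 0.0345]
side alarm 0.79 [0.5564, -0.2921, 0.0339]
side alarm 0.78 [0.4532, -0.067, 0.0369]
side alarm 0.76 [0.6404, -0.1458, 0.0376]
side test_button 0.95 [0.3712, -0.2186, 0.0303]
side test_button 0.94 [0.5548, -0.3274, 0.0291]
side test_button 0.88 [0.4831, -0.104, 0.0207]
side test_button 0.68 [0.5897, -0.1316, 0.0199]
side stop 0.89 [0.7178, -0.1119, 0.0283]
side stop 0.17 [0.638, -0.1479, 0.0325]
side smoke_alarm 0.61 [0.6396, 0.0373, 0.0345]
[[575.33017257   0.         317.38763953]
 [  0.         575.33017257 251.19365422]
 [  0.           0.           1.        ]] [[ 0.90768158 -0.25694428  0.33180385  0.29024715]
 [-0.41910318 -0.51430749  0.74822479 -0.70195843]
 [-0.02160287 -0.81820991 -0.57451359  0.55171976]
 [ 0.          0.          0.          1.        ]]
```

View pics/scene1.png

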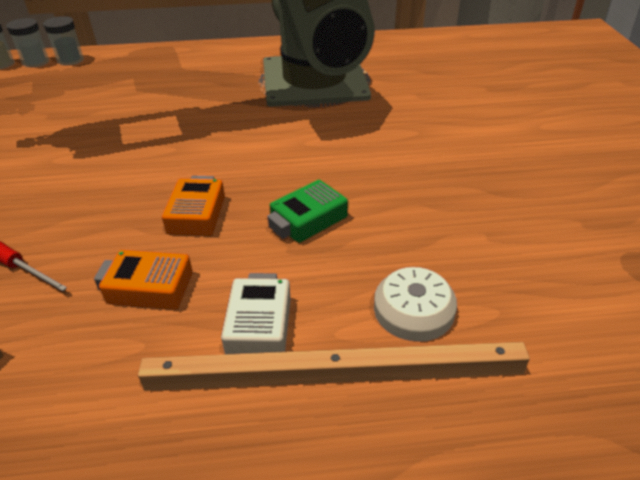

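View pics/side1.png

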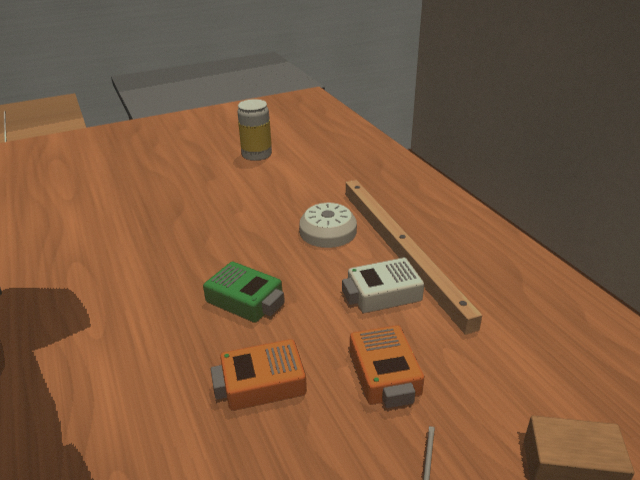

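Candidates: white box at scene (257,315) with its button at (263,277); orange ones at (195,205) and (145,278); green at (310,210). The round smoke alarm is at (416,300). By the description I choose the white box. Next I fit its pose from both cameras and check the choice in a close crop.

```bash
cat > h.py <<'E'
import numpy as np, cv2
from scipy.optimize import minimize
def proj(p,X):
    T=np.linalg.inv(p['world_from_camera']);c=X@T[:3,:3].T+T[:3,3];u=c@p['intrinsics'].T
    return u[:,:2]/u[:,2:]
def back(p,uv,z):
    uv=np.atleast_2d(uv);d=np.c_[uv,np.ones(len(uv))]@np.linalg.inv(p['intrinsics']).T@p['world_from_camera'][:3,:3].T
    o=p['world_from_camera'][:3,3];return o+d*((z-o[2])/d[:,2])[:,None]
def box(q,x0,x1,w,z0,z1):
    P=np.array([[x,y,z] for x in(x0,x1) for y in(-w,w) for z in(z0,z1)])
    c,s=np.cos(q[2]),np.sin(q[2]);return P@np.array([[c,s,0],[-s,c,0],[0,0,1]])+[q[0],q[1],0]
def sil(p,q,sc=4):
    m=np.zeros((480*sc,640*sc),np.uint8)
    for b in [box(q,-.048,.048,.035,0,.036),box(q,-.062,-.048,.018,.008,.030)]:
        cv2.fillConvexPoly(m,cv2.convexHull(np.round((proj(p,b)+.5)*sc).astype(np.int32)),1)
    return cv2.resize(m.astype(np.float32),(640,480),interpolation=cv2.INTER_AREA)
def pick(p,ctrl,near):
    ms=ctrl.masks_of(p,'alarm')
    return min((d['mask'] for d in ms),key=lambda m:np.linalg.norm(np.argwhere(m).mean(0)[::-1]-near))
def fit(ps,ms,q0):
    f=lambda q:sum(np.abs(sil(p,q)-m).sum()/m.sum() for p,m in zip(ps,ms))
    r=minimize(f,q0,method='Nelder-Mead',options=dict(initial_simplex=np.array(q0)+np.array([[0,0,0],[.015,0,0],[0,.015,0],[0,0,.12]]),xatol=1e-4,fatol=1e-4))
    return r.x,r.fun
E
python3 - <<'E'
from workcell import ctrl
from h import *
a=ctrl.get_image('scene');b=ctrl.get_image('side')
ma,mb=pick(a,ctrl,(257,315)),pick(b,ctrl,(385,285))
q0=[.65,-.137,-.0]
for P,M in [([a],[ma]),([b],[mb]),([a,b],[ma,mb])]:print(fit(P,M,q0))
q,_=fit([a,b],[ma,mb],q0)
print('stop near top edge scene',back(a,[[142,360],[526,345]],.03))
print('stop side',back(b,[[346,184],[468,322]],.03))
print('smoke', [d['position'] for d in ctrl.find_in(a,'smoke_alarm')[:1]])
o=[]
for p,c in((a,(257,315)),(b,(385,285))):
    im=p['pixels'][:,:,::-1].copy()
    for bx in [box(q,-.048,.048,.035,0,.036),box(q,-.062,-.048,.018,.008,.030)]:
        for u in proj(p,bx):cv2.circle(im,tuple(int(v) for v in np.round(u)),1,(255,0,255),-1)
    o.append(cv2.resize(im[c[1]-65:c[1]+65,c[0]-65:c[0]+65],(400,400),interpolation=cv2.INTER_CUBIC))
cv2.imwrite('pics/crop.png',np.hstack(o))
E
```

```text
(array([ 0.64266234, -0.12914923, -0.1168166 ]), np.float64(0.09724407384099014))
(array([ 0.6523049 , -0.12683236, -0.1016743 ]), np.float64(0.09167681071211199))
(array([ 0.64942211, -0.129397  , -0.11138416]), np.float64(0.21394526792728616))
stop near top edge scene [[ 0.7071294  -0.25421324  0.03      ]
 [ 0.73798769  0.16391892  0.03      ]]
stop side [[ 0.73254583  0.1538823   0.03      ]
 [ 0.70233955 -0.26119591  0.03      ]]
smoke [[0.6646, 0.0532, 0.0371]]
```

View pics/crop.png

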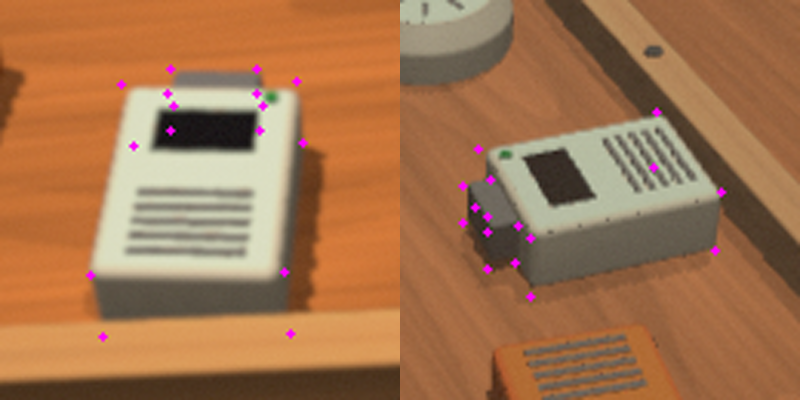

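The crop shows the white box with its grey button at scene (263,277), facing the robot, and strip beyond. The silhouette fit is about 2 px off because the strip hides the alarm's lower far edge, so I refine with the visible top corners.

Run:
```python
from workcell import ctrl
from h import *
a=ctrl.get_image('scene');b=ctrl.get_image('side')
S={'scene':(a,[[233.6,279.3],[288.5,279.3],[284.3,340],[221.9,339.4]]),'side':(b,[[362.2,295.4],[348.6,268.7],[403.5,257.4],[423.6,283.4]])}
for n,(p,c) in S.items():
    X=back(p,np.array(c,float),.036)[:,:2];print(n,X.round(4).tolist(),'c',X.mean(0))
    d=(X[2]+X[3]-X[0]-X[1])/2;w=X[1]-X[0];print('L',np.hypot(*d),'yaw',np.arctan2(d[1],d[0]),'W',np.hypot(*w))
    q=[*X.mean(0),np.arctan2(d[1],d[0])];print('button face',q[0]-.062*np.cos(q[2]),q[1]-.062*np.sin(q[2]))
```

```text
scene [[0.6023, -0.1559], [0.6106, -0.0891], [0.7035, -0.0997], [0.6942, -0.168]] c [ 0.6526609  -0.12817026]
L 0.09306643868582083 yaw -0.12302431972243394 W 0.06733165932861748
button face 0.5911294881806095 -0.12056197705207133
side [[0.5991, -0.1564], [0.6107, -0.0924], [0.699, -0.1041], [0.6909, -0.1716]] c [ 0.64993324 -0.13112832]
L 0.0909971228190858 yaw -0.14840714817903222 W 0.06500501974704415
button face 0.5886147490126105 -0.12196081406285403
```

Position (0.651,-0.130), yaw about -0.12 and the 93 x 67 mm size agree between the cameras. The gap to the strip is about 15 mm and the button face is at (0.590,-0.121). I'll go with shut fingers to above a point 20 mm short of the button.

Call:
send_rows(rows=[-1,0.74,0.78,0,-0.25,-1,0.74,0.78,0,-0.25,-1,0.74,0.78,0,-0.25,-1,0.74,0.78,0,-0.25,-1,0.74,0.78,0,-0.25,-1,0.74,0.78,0,-0.25,-1,0.74,0.78,0,-0.25,-1,0.74,0.78,0,-0.25,-1,0.74,0.78,0,-0.25,-1,0.74,0.78,0,-0.25])

```text
time: 1.85
position: [0.442, -0.243, 0.2536]
eef_rot: [0.0, 1.0, 0.002, 0.0]
wrist_force: [0.7, 0.4, 0.2]
opening: -0.001
grip_force: 0.0
```

Call:
send_rows(rows=[-1,0.74,0.78,0,-0.25,-1,0.74,0.78,0,-0.25,-1,0.74,0.78,0,-0.25,-1,0.74,0.78,0,-0.3,-1,0,0,0,0,-1,0,0,0,0,-1,0,0,0,0])

```text
time: 2.55
position: [0.5587, -0.1202, 0.2532]
eef_rot: [0.0, 0.999, -0.05, -0.0]
wrist_force: [0.8, 0.3, 0.5]
opening: 0.0
grip_force: 0.0
```

Call:
send_rows(rows=[-1,0,0.05,-0.9,0,-1,0,0,-0.9,0,-1,0,0,-0.9,0,-1,0,0,-0.9,0,-1,0,0,-0.7,0,-1,0,0,-0.5,0,-1,0,0,-0.4,0,-1,0,0,-0.3,0,-1,0,0,0,0,-1,0,0,0,0])

```text
time: 3.55
position: [0.5594, -0.1183, 0.0339]
eef_rot: [0.0, 0.999, -0.051, 0.0]
wrist_force: [0.9, 0.3, 0.6]
opening: -0.0
grip_force: 0.0
```

Run:
```python
from workcell import ctrl
from h import *
s=ctrl.read_state();print(s['position'],s['wrist_force'])
b=ctrl.get_image('side');a=ctrl.get_image('scene')
im=b['pixels'][200:330,290:450,::-1];jm=a['pixels'][230:360,180:340,::-1]
cv2.imwrite('pics/c2.png',np.hstack([cv2.resize(i,(400,325),interpolation=cv2.INTER_CUBIC) for i in(im,jm)]))
```

```text
[ 0.55943232 -0.11827216  0.03389257] [0.91812411 0.30608616 0.57960048]
```

View pics/c2.png

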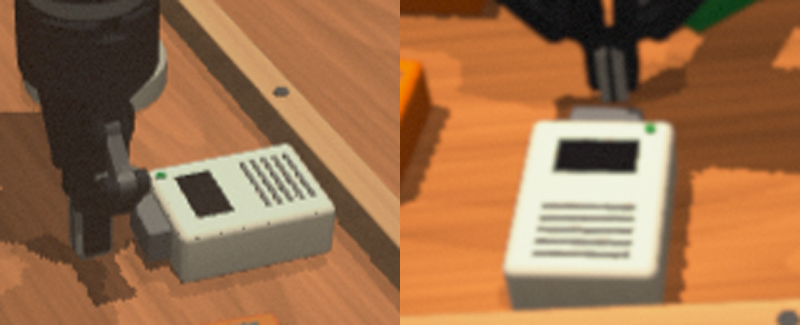

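The fingertips stand just short of the button, centred on it (right crop about (612,95) against the button at (605,112)). Now I push gently.

Call:
send_rows(rows=[-1,0.1,-0.01,0,0,-1,0.1,-0.01,0,0,-1,0.1,-0.01,0,0,-1,0.1,-0.01,0,0,-1,0.1,-0.01,0,0,-1,0.1,-0.01,0,0,-1,0,0,0,0])

```text
time: 4.35
position: [0.5837, -0.1201, 0.0332]
eef_rot: [0.0, 0.999, -0.05, 0.0]
wrist_force: [-1.0, 0.4, 0.3]
opening: 0.001
grip_force: 0.3
```

Call:
send_rows(rows=[-1,0.08,-0.01,0,0,-1,0.08,-0.01,0,0,-1,0.08,-0.01,0,0,-1,0,0,0,0])

```text
time: 4.75
position: [0.5929, -0.1213, 0.0332]
eef_rot: [0.0, 0.999, -0.05, -0.0]
wrist_force: [-2.2, -0.5, 0.8]
opening: 0.003
grip_force: 1.1
```

Call:
send_rows(rows=[-1,0.05,-0.005,0,0,-1,0.05,-0.005,0,0,-1,0,0,0,0])

```text
time: 5.05
position: [0.5963, -0.1217, 0.0332]
eef_rot: [0.0, 0.999, -0.05, -0.001]
wrist_force: [-4.0, -0.3, 1.7]
opening: -0.001
grip_force: 2.0
```

Call:
send_rows(rows=[-1,0.04,-0.005,0,0,-1,0,0,0,0])

```text
time: 5.25
position: [0.5967, -0.1218, 0.0332]
eef_rot: [-0.0, 0.999, -0.05, -0.002]
wrist_force: [-7.4, -1.0, 4.2]
opening: 0.003
grip_force: 3.6
```

Call:
send_rows(rows=[-1,0.04,-0.005,0,0,-1,0,0,0,0])

```text
time: 5.45
position: [0.5969, -0.1218, 0.0331]
eef_rot: [-0.0, 0.999, -0.05, -0.004]
wrist_force: [-10.5, -0.6, 5.9]
opening: -0.001
grip_force: 5.2
```

Call:
send_rows(rows=[-1,0,0,0,0,-1,0,0,0,0,-1,0,0,0,0,-1,0,0,0,0,-1,0,0,0,0,-1,0,0,0,0,-1,0,0,0,0,-1,0,0,0,0,-1,0,0,0,0,-1,0,0,0,0])

```text
time: 6.45
position: [0.5969, -0.1218, 0.0331]
eef_rot: [-0.0, 0.999, -0.05, -0.004]
wrist_force: [-10.9, -0.6, 6.2]
opening: -0.002
grip_force: 5.1
```

Run:
```python
from workcell import ctrl
from h import *
s=ctrl.read_state();print(s['time'],s['position'],s['wrist_force'])
b=ctrl.get_image('side');a=ctrl.get_image('scene')
im=b['pixels'][200:330,290:450,::-1];jm=a['pixels'][230:360,180:340,::-1]
cv2.imwrite('pics/c3.png',np.hstack([cv2.resize(i,(400,325),interpolation=cv2.INTER_CUBIC) for i in(im,jm)]))
```

```text
6.45 [ 0.59686521 -0.12178934  0.0331368 ] [-10.8617829   -0.59766934   6.24619532]
```

View pics/c3.png

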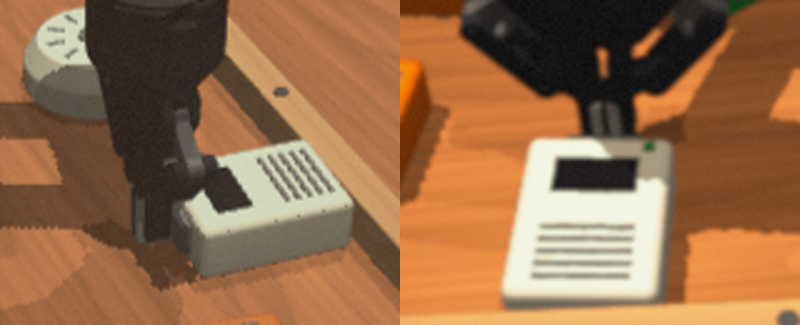

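The force climbed at 0.53 N/mm between x=0.5929 and 0.5963, which matches the button spring. It then went rigid, so the button is fully in and the alarm is against the strip, held for over 1 s. The picture shows the far end at the strip (side crop about (350,215)). Now I back out and lift.

Call:
send_rows(rows=[-1,-0.05,0.005,0,0,-1,-0.05,0.005,0,0,-1,-0.08,0.01,0,0,-1,-0.1,0.01,0,0,-1,-0.2,0.02,0,0,-1,-0.2,0.02,0,0,-1,-0.3,0.03,0,0,-1,-0.3,0.03,0.2,0,-1,0,0,0.8,0,-1,0,0,0.9,0])

```text
time: 7.55
position: [0.547, -0.1165, 0.1097]
eef_rot: [-0.0, 0.999, -0.05, -0.001]
wrist_force: [0.9, -0.7, -0.1]
opening: -0.001
grip_force: 0.0
```

Call:
send_rows(rows=[-1,0,0,0.9,0,-1,0,0,0.9,0,-1,-0.8,0,0.5,0,-1,-0.8,0,0,0,-1,-0.8,0,0,0,-1,-0.8,0,0,0,-1,0,0,0,0])

```text
time: 8.25
position: [0.4161, -0.1161, 0.2016]
eef_rot: [-0.0, 0.999, -0.051, -0.001]
wrist_force: [0.7, 0.0, -0.0]
opening: -0.001
grip_force: 0.0
```

Run:
```python
from workcell import ctrl
from h import *
s=ctrl.read_state();print(s['time'],s['position'],s['wrist_force'])
b=ctrl.get_image('side');a=ctrl.get_image('scene')
print('smoke',[d['position'] for d in ctrl.find_in(a,'smoke_alarm')[:1]])
print(fit([b],[pick(b,ctrl,(400,285))],[.66,-.13,-.1]))
im=b['pixels'][200:330,290:450,::-1];jm=a['pixels'][230:360,180:340,::-1]
cv2.imwrite('pics/c4.png',np.hstack([cv2.resize(i,(400,325),interpolation=cv2.INTER_CUBIC) for i in(im,jm)]))
```

```text
8.25 [ 0.41612082 -0.11609476  0.20156573] [ 0.71006654  0.0339294  -0.00826295]
smoke [[0.6696, 0.0537, 0.0358]]
(array([ 0.64642661,  0.06561638, -1.47744818]), np.float64(0.2701870999507632))
```

View pics/c4.png

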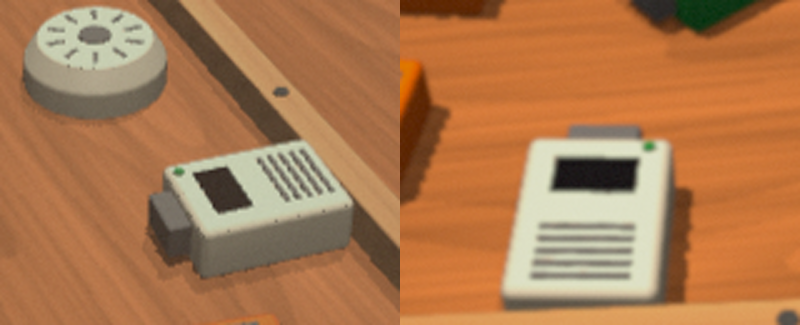

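The button is out again (side crop (170,220)) and the alarm is flat at the strip. The smoke alarm has not moved beyond the network's error. That fit latched onto the smoke alarm, so I check the gap from the corners instead.

Run:
```python
from workcell import ctrl
from h import *
b=ctrl.get_image('side');a=ctrl.get_image('scene')
for p,al,st in((b,[[368.8,295.2],[356,267.2],[411.2,256.8],[430.4,282]],[[346,184],[468,322]]),(a,[[232.5,286],[288.5,286],[286,349.5],[220,349.5]],[[526,345],[142,360]])):
    X=back(p,np.array(al),.036)[:,:2];s=back(p,np.array(st,float),.03)[:,:2]
    t=s[0]-s[1];t/=np.hypot(*t);n=np.array([t[1],-t[0]])
    d=(X[2]+X[3]-X[0]-X[1]);print('origin in stop x',(X.mean(0)-s[0])@n-.012,'angle',np.arctan2(d[1],d[0])-np.arctan2(n[1],n[0]))
```

```text
origin in stop x -0.06305012082049069 angle -0.0753066014963442
origin in stop x -0.06322017403733368 angle -0.03983184680704517
```

Origin x in the strip's frame is -0.063, within -0.072 to -0.05. The angle is about 0.06 rad, within 0.26. Handing in.

```bash
python3 -c "
from workcell import ctrl
print(ctrl.job_done())"
```

```text
the job is handed in; nothing more can be done
None
```

I handed the job in: the white CO alarm's test button was held fully in against the strip for over 1 s, then sprang out, leaving the alarm flat against the strip and the smoke alarm where it was; no verdict came back.

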